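Post the retired controller modules into the disposal console

TASK

Get rid of the retired controller modules lying on the desk: throw the lever on the grey disposal console from the locked notch (bar mark) to the posting notch (dot mark, the middle one), which frees the flap, then push every module along the posting shelf and right through the sprung flap so that it drops inside and the flap swings shut behind it. When all of them are inside, throw the lever back into the locked notch and let go of it. Leave the multimeter, the mouse and the carton where they are.

Things in the scene. Friction and masses are not known exactly. Their poses are not given: they have to be found in the camera images.
- console: grey floor-standing disposal console at the desk's far edge: fixed, 340 wide, 360 deep, flat top 146 mm above the desk with only the lever standing above it. Origin: at desk height, mid-width, on the plane of the posting opening. Its x points straight in (the pushing direction), y to the left seen from the front, z up; all console-frame figures below are in this frame
- shelf (a point): middle of the top of the posting shelf in front of the opening: smooth steel, 90 mm above the desk, 200 wide, 150 deep (console x -150 to 4; it ends at the flap, a deep drop follows). Side cheeks stand 14 mm above it and narrow from 96 mm either side of the middle at the front to 57 at the opening. Axes as the console's
- opening (a point): centre of the posting opening (console x 0, z 115): 106 wide (y +-53), 50 high (z 90 to 140), closed by the flap hanging just inside at x 2 to 5. A module pushed squarely in with 2 to 6 N until its rear end is within 5 mm of this plane tips over the shelf's end and falls in by itself; the flap then shuts. Axes as the console's
- flap (a joint): angle of the aluminium posting flap, 100 wide, 47 high, hinged along its upper edge (console z 140): 0 shut, grows to 1.45 rad as it swings inward. A light spring shuts it (about 0.5 N at its lower edge at first, 2 N when wide open). While the lever is in the locked notch it gives no more than about 0.2 rad
- lever (a joint): lever angle about its upright shaft: 0 in the locked notch (bar mark), 1.2 rad in the posting notch (dot, the middle one), 2.0 in the emptying notch (ring); stops at -0.12 and 2.12. Grows clockwise seen from above (from pointing forward round to the console's left). A spring plunger holds it in each notch and draws it in from within 0.08 rad; leaving or entering one takes 3 to 5 N at the knob
- lever_knob (a point): centre of the upright round black knob on the lever's end: 26 mm in diameter, 44 tall (162 to 206 mm above the desk), its centre 186 mm above the desk and 115 mm from the shaft's axis. The flat arm lies right under it, and a short tail opposite points at the marks. At lever angle q the knob lies about the shaft at 190 degrees minus q, counted counter-clockwise from console +x
- lever_shaft (a point): the lever's upright shaft where it leaves the console's top (146 mm above the desk), at x 42, y 66 mm in the console's frame; axes as the console's
- module1_center (a point): a retired wide module: plain grey box 100 long (its x) x 54 wide (its y) x 36 mm high, about 0.36 kg, a dark screw-terminal strip across the top at its +x end; the point is its centre (half-way up, 18 mm above its underside). Lies flat on the desk. Absent (None from the start) in some runs
- module2_center (a point): a retired wide module: plain grey box 100 long (its x) x 54 wide (its y) x 36 mm high, about 0.36 kg, a dark screw-terminal strip across the top at its +x end; the point is its centre (half-way up, 18 mm above its underside). Lies flat on the desk. Absent (None from the start) in some runs
- module3_center (a point): a retired slim module: plain grey box 106 long (its x) x 40 wide (its y) x 34 mm high, about 0.30 kg, a dark screw-terminal strip across the top at its +x end; the point is its centre (half-way up, 17 mm above its underside). Lies flat on the desk. Absent (None from the start) in some runs
- module4_center (a point): a retired slim module: plain grey box 106 long (its x) x 40 wide (its y) x 34 mm high, about 0.30 kg, a dark screw-terminal strip across the top at its +x end; the point is its centre (half-way up, 17 mm above its underside). Lies flat on the desk. Absent (None from the start) in some runs
- multimeter: yellow multimeter, 150 x 74 x 38 mm, lying on the desk; bystander, origin at the centre of its underside
- mouse: black computer mouse, 104 x 60 x 32 mm; bystander, origin at the centre of its underside
- carton: cardboard carton, 110 x 80 x 45 mm; bystander, origin at the centre of its underside
There are look-alikes about, which are no part of the job. Leave any orange or red look-alike of the part that bears module4_center alone. What is shaped like the part that bears module1_center but blue is not meant.

How it is judged (in metres and radians):
On the way, in this order (a step that is already met when the one before it is completed fails the run):
1. the lever is in the posting notch (value of joint lever between 1.12 and 1.28 rad and velocity of joint lever below 0.1 rad/s), for 0.3 s.
2. every module present has gone through the opening into the console and the flap has swung shut (z of each of module1_center, module2_center, module3_center, module4_center in the frame of console below 0.06 m and x of module1_center in the frame of console between 0.005 and 0.36 m and y of module1_center in the frame of console between -0.17 and 0.17 m and x of module2_center in the frame of console between 0.005 and 0.36 m and y of module2_center in the frame of console between -0.17 and 0.17 m and x of module3_center in the frame of console between 0.005 and 0.36 m and y of module3_center in the frame of console between -0.17 and 0.17 m and x of module4_center in the frame of console between 0.005 and 0.36 m and y of module4_center in the frame of console between -0.17 and 0.17 m and value of joint flap below 0.08 rad), for 0.3 s.
At the end, for the whole second after the job is handed in: Every module present is inside the console, behind the opening and at least 30 mm below the shelf's level; the flap is shut (under 0.08 rad); the lever is in the locked notch (within 0.08 rad) and released (all of step 2 and value of joint lever between -0.08 and 0.08 rad); the robot touches nothing.
It fails at once if the multimeter is shoved more than 40 mm (distance of multimeter from where it was at the start of the episode above 0.04 m).
It fails at once if the mouse is shoved more than 40 mm (distance of mouse from where it was at the start of the episode above 0.04 m).
It fails at once if the carton is shoved more than 40 mm (distance of carton from where it was at the start of the episode above 0.04 m).
Of module1, module2, module3, module4 only 2 to 4 are there at a start; the rules pass over those that are not, and their reading is None.
At some moment in a run one of module1, module2, module3, module4 may be knocked a few centimetres aside while the robot is not near it.
Once in a run the grip may slacken for a moment while it holds something.
It also fails if it takes over 210 s, if anything falls off the work surface, if the arm or the gripper's body presses on something with over 40 N, if the wrist force passes 120 N, or if a joint passes its speed limit or range.

ROBOT

A 6-joint arm with a two-finger parallel gripper is mounted at the origin on the work surface. World frame = base frame: x ahead of the robot, y to its left, z up, the work surface at z = 0. Lengths are in mm, angles in rad, forces in N, time in s.
With the tool pointing down it reaches from about 300 to 775 mm from the base axis. Payload 14.6 kg.
Tool frame: the origin (TCP) lies on the centre line of the jaws, within the pads' length; the fingertips stand 19 mm ahead of it and the grasp point (between the pads) is the TCP (bot.tip_reach is the distance from the TCP to the fingertips, in mm); z points along the fingers, y is the line along which they close (so a half turn about z gives the same grasp; the last joint's range is limited). The gripper opens to 85 mm and grips with 20 to 120 N. Pads are 22 mm wide; open, the fingers measure 114 mm over their backs; the gripper's body (76 mm by 85 mm) begins 54 mm behind the grasp point. The pads swing forward as they close: fully open they stand 13 mm farther back than shut.
Start: joints at [1.085, 0.3, 1.521, -0, 1.321, -0.067], TCP at [223.662, 502.459, 250.281] pointing down, gripper open.
Joint ranges: [-3.03, 3.03], [-0.79, 2.21], [0.23, 2.52], [-1.04, 4.18], [0, 3.07], [-2.55, 2.55]. Speed limits (rad/s): [2.22, 2.22, 2.57, 3.14, 3.14, 3.14].

INTERFACE

Orientations are given as a unit quaternion [w, x, y, z].
In Python, from rig import bot gives the robot as it stands. Calls block until the motion is done:
- bot.move_to(position, orientation): joint-space move of the TCP to a pose.
- bot.servo_line(position, attitude=None, speed=150, until_force=None): straight line of the TCP; attitude=None keeps the orientation; speed is the mean speed in mm/s. With until_force (N) it stops when the force on the tool has changed by that much, and returns True; else False.
- bot.move_joints(angles): joint-space move.
- bot.move_gripper(opening, grip_force=None): finger opening in mm; grip_force is the grip in N (None keeps the last); returns when the fingers have stopped.
- bot.dwell(seconds).
- bot.ik(position, orientation): joint angles nearest the present ones, or None.
- bot.read_state(): the state.
- bot.read_camera(name): name is "scene" or "top" or "wrist"; returns a dict with "image" (480x640x3 uint8, blue, green, red), "depth" (480x640 float32, mm along the optical axis (not along the pixel's ray), 0 where there is no reading), "fovy" (degrees; the focal length in pixels is half the picture's height over the tangent of half this angle, whatever the lens; pixels are square), "cx", "cy" (the principal point, pixels), "eye" and "attitude" of the camera in the world; the wrist camera has in their place "mount" (4x4, takes a point from camera to tool coordinates, whose origin is the TCP and whose axes are the flange's). Camera axes: x right, y down, z forward; pixel columns grow to the right and rows downward; lengths in mm; the calibration is good to about 2 mm. A picture is of the moment at which its call begins: read the wrist's pose just before it.
A pose or a line that the arm cannot do raises bot.MotionError and nothing moves.
- bot.finish_job(): hands the job in; it is judged then, once.
The state is a dict: "clock": time; "joint_positions": joint angles; "qvel": joint speeds; "effort": joint torques, N m; "ee_pos": TCP position; "tool_rot": TCP orientation; "ft_force": force on the tool from outside, world axes, zero at the start; "moment": the same for the moment, N m; "grip_width": finger opening in mm; "grip_force": force on a finger pad.
Only numpy, scipy, OpenCV 4.12 (cv2) and the standard library are available. Lean on these libraries where they do the work, as an engineer would, in place of code of your own. Each camera call takes 0.05 s, during which the arm holds its last target. There are 200 camera calls.

## Working session

There is one attempt and no reset: what is moved stays moved. The work goes in short steps, each a Python script; the robot and the scene stay as the last script left them, time stands still between calls to the robot, and variables do not carry over. Pictures are saved under pics/ and viewed, at most 14 in all, crops included, and the job is handed in when it is done.

```bash
ls; mkdir -p pics; python3 - <<'E'
from rig import bot
import cv2,numpy as np
for n in ("scene","top"):
    c=bot.read_camera(n); cv2.imwrite(f"pics/{n}0.png",c["image"]); np.savez(f"{n}0.npz",**c)
    print(n,c["fovy"],c["cx"],c["cy"],c["eye"],c["attitude"],c.keys())
s=bot.read_state(); print(s)
E
```

```text
pics
scene 53.584382455439645 319.1894889206043 233.89269046855483 [1301.80415761  -39.61459086 1308.18994074] [-0.20294493  0.66180801  0.69229993 -0.20382425] dict_keys(['image', 'depth', 'fovy', 'cx', 'cy', 'eye', 'attitude'])
top 47.041800899487846 316.9304549987647 243.21620743742818 [ 328.0813778   -63.18927456 1685.19312418] [ 0.04486135 -0.70340096  0.70698262 -0.05822477] dict_keys(['image', 'depth', 'fovy', 'cx', 'cy', 'eye', 'attitude'])
{'clock': 0.1, 'joint_positions': array([ 1.08539983e+00,  3.00413574e-01,  1.52151507e+00, -1.49673974e-05,
        1.32072777e+00, -6.65880707e-02]), 'qvel': array([-3.24996137e-03, -2.00631429e-03,  4.59513673e-04, -6.93792074e-04,
        6.42987032e-04,  1.33982181e-05]), 'effort': array([ 1.90802872e-03, -5.44372916e+01, -3.62371337e+01, -6.39403470e-05,
        3.03785448e-03, -1.94504577e-05]), 'ee_pos': array([223.57837246, 502.29342354, 249.7807917 ]), 'tool_rot': array([-1.37962580e-04,  2.07875322e-01,  9.78155186e-01, -5.13726359e-04]), 'ft_force': array([-0.07191312, -0.16987975, -0.14909301]), 'moment': array([ 0.03087825, -0.01705848,  0.0127773 ]), 'grip_force': 0.0, 'grip_width': 85.43403862013719}
```

View pics/top0.png

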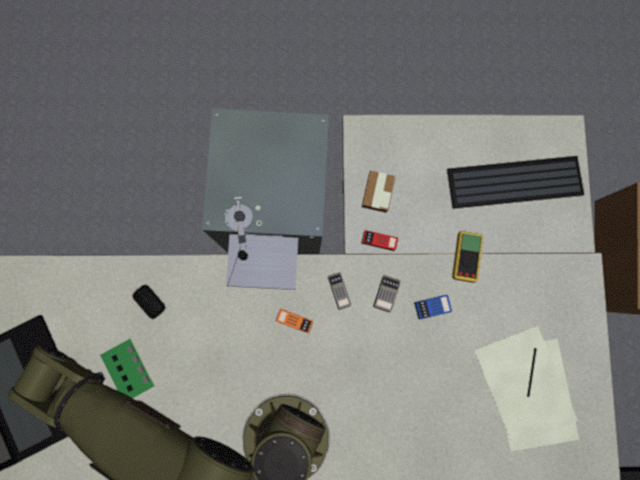

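View pics/scene0.png

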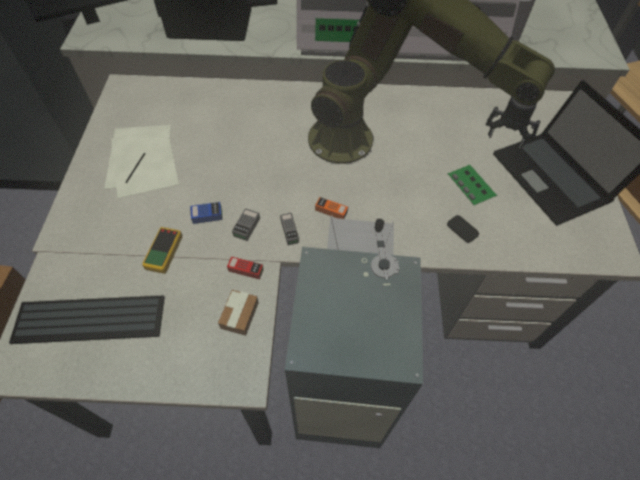

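The top view shows a slim grey module at about (340,290) and a wide grey one at (387,293). The orange (295,320), red (380,240) and blue (433,306) ones are look-alikes. The console's shelf is around (262,262) and the knob at (243,256).

```bash
cat > h.py <<'E'
import numpy as np,cv2
from scipy.spatial.transform import Rotation as R
def rot(q): q=np.asarray(q,float); return R.from_quat([q[1],q[2],q[3],q[0]]).as_matrix()
def quat(M): q=R.from_matrix(M).as_quat(); return np.array([q[3],q[0],q[1],q[2]])
def cloud(c,Rw=None,t=None):
    if Rw is None: Rw,t=rot(c["attitude"]),np.asarray(c["eye"])
    f=240/np.tan(np.radians(float(c["fovy"]))/2)
    v,u=np.mgrid[:480,:640]; d=c["depth"].astype(float)
    P=np.stack([(u-float(c["cx"]))/f*d,(v-float(c["cy"]))/f*d,d],-1)@Rw.T+t
    P[d<=0]=np.nan
    return P
def rect(pts):
    (c,s,a)=cv2.minAreaRect(np.float32(pts[:,:2])); 
    if s[0]<s[1]: s=(s[1],s[0]); a+=90
    return np.round(c,1),np.round(s,1),round((a+90)%180-90,1)
E
python3 - <<'E'
from h import *
for n in("top","scene"):
    c=dict(np.load(n+"0.npz")); P=cloud(c); z=P[...,2]
    print(n,"desk",np.nanmedian(z[300:310,520:560]) if n=="top" else np.nanmedian(z[100:110,220:260]))
    for lo,hi,mn in((15,60,80),(80,100,500),(138,154,2000),(158,215,15)):
        m=((z>lo)&(z<hi)).astype(np.uint8)
        k,l,st,ce=cv2.connectedComponentsWithStats(m)
        for i in range(1,k):
            if st[i,4]<mn: continue
            q=P[l==i]; col=c["image"][l==i].mean(0).round()
            print(lo,"px",ce[i].round(),"n",st[i,4],rect(q),"z",np.median(q[:,2]).round(1),col)
E
```

```text
top desk 1.4509642914958931
15 px [515. 182.] n 3316 (array([ 765.5, -716.6]), array([420.4, 130.2]), -84.0) z 18.5 [57. 54. 51.]
15 px [378. 191.] n 990 (array([ 732. , -283.1]), array([113.7,  80.2]), -13.5) z 45.8 [122. 145. 157.]
15 px [379. 240.] n 494 (array([ 580.3, -284.4]), array([107.2,  42.4]), 76.4) z 35.3 [ 70.  72. 142.]
15 px [467. 257.] n 1260 (array([ 529.4, -552. ]), array([151.4,  77.5]), -9.7) z 39.7 [59. 90. 91.]
15 px [339. 291.] n 482 (array([ 427.6, -159.1]), array([107.1,  40.5]), 18.0) z 35.3 [107. 110. 113.]
15 px [386. 294.] n 632 (array([ 418.3, -302.6]), array([101.6,  54.7]), -18.8) z 37.4 [106. 109. 112.]
15 px [148. 302.] n 663 (array([398.3, 410.1]), array([103.7,  59.5]), 41.0) z 30.8 [31. 32. 32.]
15 px [432. 307.] n 631 (array([ 377.9, -440.8]), array([102.4,  53.6]), -76.9) z 37.8 [131.  96.  82.]
15 px [294. 321.] n 489 (array([338.2, -24.5]), array([107.5,  39.9]), 68.9) z 35.9 [ 78. 109. 163.]
15 px [ 21. 395.] n 4641 (array([149.9, 750.7]), array([405.4, 184.5]), 12.2) z 22.5 [43. 43. 41.]
15 px [260. 422.] n 491 (array([41.9, 80.4]), array([
[... 2814 characters left out ...]
 [201.   7.] n 1145 (array([-548.3, -602.6]), array([377.6, 110.2]), -82.2) z 186.5 [31. 34. 33.]
158 px [330.  13.] n 897 (array([-528.3,  -59.6]), array([274.9,  65.4]), 88.1) z 174.1 [78. 83. 81.]
158 px [636.   1.] n 23 (array([-726.1, 1255.8]), array([25.6, 21.1]), 35.1) z 165.1 [48. 52. 55.]
158 px [511.  14.] n 474 (array([-548.5,  680.9]), array([248.9,  64.7]), -69.1) z 185.2 [73. 75. 78.]
158 px [340. 114.] n 523 (array([14.9, 58.3]), array([330. , 114.3]), -52.1) z 193.6 [47. 53. 54.]
158 px [605. 128.] n 1713 (array([ 87.4, 878.2]), array([356.3,  34.1]), 26.4) z 185.5 [67. 71. 72.]
158 px [381. 243.] n 366 (array([580.1, 119.8]), array([142.8,  27.9]), 5.8) z 165.0 [90. 94. 93.]
```

```bash
cat >> h.py <<'E'
O=np.array([586.3,63.3]); YAW=np.radians(-3.3)
RC=np.array([[np.cos(YAW),-np.sin(YAW)],[np.sin(YAW),np.cos(YAW)]])
def cw(x,y,z): return np.append(O+RC@[x,y],z)
def down(phi,tilt=0.,fwd=0.):
    """tool down, closing line at world angle phi; tilt leans fingertips toward world angle fwd"""
    M=np.array([[-np.sin(phi),np.cos(phi),0],[np.cos(phi),np.sin(phi),0],[0,0,-1.]]).T
    if tilt: M=R.from_rotvec(-tilt*np.array([-np.sin(fwd),np.cos(fwd),0])).as_matrix()@M
    return quat(M)
def knob(q,z):
    th=np.radians(190)-q
    return cw(42+115*np.cos(th),66+115*np.sin(th),z), down(th-np.pi/2+YAW)
def lever(bot,a,b,n=10):
    """cage the knob at lever angle a, lead it round to b, let go"""
    bot.move_gripper(55)
    p,o=knob(a,270); bot.move_to(p,o)
    bot.servo_line(knob(a,190)[0],speed=100); bot.move_gripper(31)
    print("width",bot.read_state()["grip_width"])
    for q in np.linspace(a,b,n+1)[1:]:
        p,o=knob(q,190); bot.servo_line(p,o,speed=70)
    bot.dwell(.3); print("f",bot.read_state()["ft_force"].round(1))
    bot.move_gripper(60); bot.servo_line(knob(b,270)[0],speed=120)
def wristcloud(bot,save=None):
    s=bot.read_state(); c=bot.read_camera("wrist"); m=np.asarray(c["mount"])
    Rt=rot(s["tool_rot"])
    if save: cv2.imwrite(save,c["image"])
    return c,cloud(c,Rt@m[:3,:3],Rt@m[:3,3]+s["ee_pos"])
def blobs(P,c,lo,hi,mn=80):
    z=P[...,2]; k,l,st,ce=cv2.connectedComponentsWithStats(((z>lo)&(z<hi)).astype(np.uint8))
    return [(ce[i].round(),st[i,4],rect(P[l==i]),round(float(np.median(P[l==i][:,2])),1),c["image"][l==i].mean(0).round()) for i in range(1,k) if st[i,4]>=mn]
E
python3 - <<'E'
from h import *
from rig import bot
print(bot.tip_reach, knob(0,190)[0])
try:
    lever(bot,0,1.22)
except bot.MotionError as e: print("ERR",e)
s=bot.read_state(); print(s["clock"],s["ee_pos"],s["joint_positions"].round(2))
# look over the two modules with the wrist camera
bot.move_to([420,-225,330],down(np.radians(90)))
c,P=wristcloud(bot,"pics/w1.png")
for b in blobs(P,c,20,60,500): print(*b)
c=bot.read_camera("top"); P=cloud(c)
for b in blobs(P,c,158,215,100): print("lev",*b)
print(bot.read_state()["clock"])
E
```

```text
19.0 [517.81495738 113.355736   190.        ]
width 30.918877553876
f [0.3 0.8 0. ]
8.6 [579.94699638 229.3402988  269.05819543] [ 0.32  0.46  1.27 -0.    1.42 -0.15]
[531. 102.] 5279 (array([341.5, -26.8]), array([106.9,  40.5]), 69.2) 35.6 [ 50.  96. 165.]
[104. 144.] 6176 (array([ 381.3, -442. ]), array([101.4,  54.1]), -77.1) 37.5 [136.  92.  71.]
[246. 184.] 5553 (array([ 421.4, -304.3]), array([100.8,  54.4]), -18.8) 37.6 [113. 116. 120.]
[387. 193.] 4207 (array([ 430.5, -161.1]), array([106.5,  40.1]), 17.8) 35.6 [103. 106. 111.]
[ 29. 286.] 7812 (array([ 533.6, -547.5]), array([149.7,  63. ]), -9.5) 39.5 [34. 75. 79.]
[278. 331.] 2905 (array([ 585.5, -278.8]), array([91. , 41.4]), 77.5) 35.3 [ 35.  37. 130.]
[495. 333.] 860 (array([581.8, -34.6]), array([63. ,  2.4]), 86.8) 39.6 [49. 49. 49.]
[280. 415.] 2045 (array([ 703.8, -277.4]), array([80.3, 46.4]), 77.3) 45.2 [ 92. 112. 128.]
lev [222. 224.] 409 (array([605.2, 160.7]), array([170.6,  40.4]), -60.9) 166.1 [101.  97.  95.]
10.4667
```

View pics/w1.png

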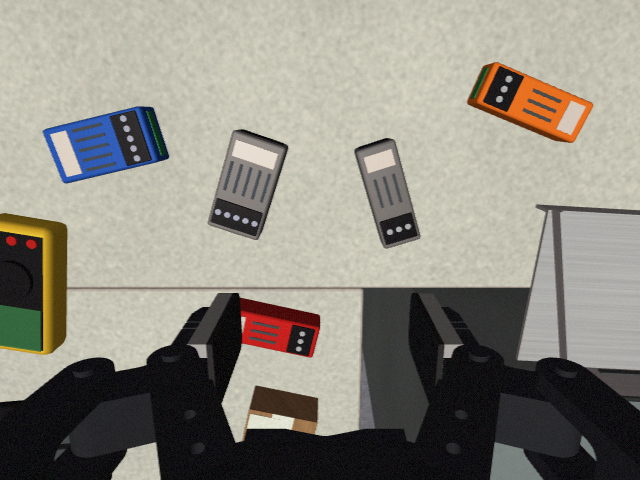

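The wrist view shows both grey modules undisturbed: wide at pixel (246,184), slim at (387,193). The lever reads about 1.19 rad, so it is in the posting notch. Slim module next.

```bash
cat >> h.py <<'E'
PX=-80.
def pick(bot,xy,yaw,w):
    o=down(np.radians(yaw+90)); x,y=xy
    bot.move_gripper(min(85,w+28)); bot.move_to([x,y,120],o)
    bot.servo_line([x,y,30],speed=120); bot.move_gripper(w-12,60)
    bot.servo_line([x,y,170],speed=150); s=bot.read_state(); print("grip",s["grip_width"],s["grip_force"])
def place(bot,w):
    o=down(np.pi/2+YAW); bot.move_to(cw(PX,0,175),o); print("before lower",bot.read_state()["grip_width"])
    print("touch",bot.servo_line(cw(PX,0,119.5),speed=60,until_force=6),bot.read_state()["ee_pos"].round(1))
    bot.move_gripper(w+18); bot.servo_line(cw(PX,0,200),speed=150)
def push(bot,L,end=-17.):
    o=down(np.pi/2+YAW,.4,YAW); x0=PX-L/2-17.5-22
    bot.move_gripper(25); bot.move_to(cw(x0,0,200),o); bot.servo_line(cw(x0,0,120),speed=120)
    for x in np.append(np.arange(x0+30,end,25),end):
        hit=bot.servo_line(cw(x,0,120),speed=50,until_force=20); s=bot.read_state()
        print(round(x),hit,(RC.T@s["ft_force"][:2]).round(1),s["ft_force"][2].round(1))
        if hit: return False
    bot.dwell(.4)
    return True
def retract(bot):
    p=RC.T@(bot.read_state()["ee_pos"][:2]-O)
    bot.servo_line(cw(p[0]-50,0,125),speed=120); bot.servo_line(cw(p[0]-50,0,230),speed=200)
E
python3 - <<'E'
from h import *
from rig import bot
for p,o in((cw(-172,0,120),down(np.pi/2+YAW,.4,YAW)),(cw(-17,0,120),down(np.pi/2+YAW,.4,YAW)),(cw(-80,0,119),down(np.pi/2+YAW))):
    q=bot.ik(p,o); print(None if q is None else np.round(q,2))
pick(bot,(430.5,-161.1),17.8,40); place(bot,40)
bot.move_to(cw(-190,0,260),down(np.pi/2+YAW))
c,P=wristcloud(bot,"pics/w2.png")
for b in blobs(P,c,110,135,500): print(*b, RC.T@(b[2][0]-O))
print(bot.read_state()["clock"])
E
```

```text
[ 0.13  0.04  2.23 -0.15  0.49 -1.27]
[ 0.07  0.35  1.84 -0.09  0.56 -1.38]
[ 0.06  0.37  1.76 -0.    1.01 -1.45]
grip 38.82506781765858 60.583845376968384
before lower 38.740293001155884
touch True [506.2  67.9 120.9]
[324. 366.] 7540 (array([503.1,  67.6]), array([101.5,  40. ]), -3.1) 125.5 [85. 88. 93.] [-83.30956446  -0.49645723]
[139. 469.] 978 (array([578.4, -76.6]), array([37.3,  6. ]), 86.6) 124.0 [51. 51. 51.] [   0.16630702 -140.12277596]
[510. 469.] 975 (array([595.6, 202.7]), array([37.6,  3.4]), 86.7) 123.0 [41. 42. 41.] [  1.26015354 139.70419469]
17.3833
```

View pics/w2.png

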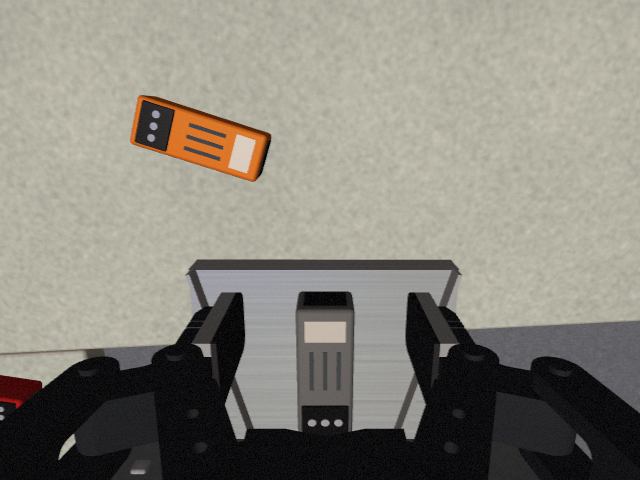

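The slim module sits square and centred on the shelf (pixel 324,366), and the console front reads x≈0, which matches the frame I'm using. Pushing it in.

```bash
python3 - <<'E'
from h import *
from rig import bot
print(push(bot,106)); c,P=wristcloud(bot,"pics/w3.png"); retract(bot)
bot.move_to([420,-225,330],down(np.radians(90)))
c,P=wristcloud(bot)
for b in blobs(P,c,20,60,500): print(*b)
c=bot.read_camera("scene"); P=cloud(c)
cv2.imwrite("pics/s3.png",cv2.resize(c["image"][150:330,240:480],None,fx=3,fy=3))
for b in blobs(P,c,105,135,60): print("shelf?",*b, RC.T@(b[2][0]-O))
print(bot.read_state()["clock"])
E
```

```text
-142 False [1.  0.8] 0.0
-118 False [-0.5 -0.2] -0.0
-92 False [-0.1  0.2] 0.4
-68 False [0.1 0.7] 0.2
-42 False [0.4 0.1] 0.6
-18 True [-0.9  0.7] -0.1
False
[531. 103.] 5293 (array([341.4, -26.9]), array([107.3,  40.5]), 68.9) 35.6 [ 50.  97. 166.]
[103. 144.] 6205 (array([ 381.4, -442.2]), array([101.4,  54.1]), -77.2) 37.5 [136.  93.  71.]
[246. 184.] 5567 (array([ 421.5, -304.2]), array([101. ,  54.2]), -18.9) 37.6 [114. 116. 121.]
[ 29. 286.] 7713 (array([ 533.5, -544.1]), array([150.1,  61.4]), -7.5) 39.4 [34. 75. 79.]
[231. 320.] 698 (array([ 573.6, -327.8]), array([40.6, 23.8]), -16.2) 35.1 [ 88.  95. 178.]
[303. 336.] 973 (array([ 592.4, -249.7]), array([40.6, 33.3]), -11.3) 36.1 [34. 34. 78.]
[470. 334.] 1761 (array([580.9, -58.5]), array([109.5,  27.8]), -78.3) 39.9 [49. 51. 50.]
[294. 417.] 1161 (array([ 693.6, -260.8]), array([52.6, 20.4]), 78.9) 43.8 [ 79. 100. 118.]
shelf? [51. 24.] 812 (array([ -512.6, -1202.2]), array([565., 165.]), -38.8) 121.3 [36. 38. 37.] [-1024.23054616 -1326.65867815]
shelf? [217.  18.] 716 (array([-563.6, -510.7]), array([504.3, 147.7]), -67.
[... 263 characters left out ...]
4 [69. 71. 73.] [-1212.56358263   617.62409125]
shelf? [468.  33.] 726 (array([-517.2,  521.1]), array([363.1,  45.1]), -89.0) 121.2 [ 93.  95. 100.] [-1128.02300618   393.5189799 ]
shelf? [358.  33.] 143 (array([-491. ,   59.2]), array([87.4, 25.6]), -88.6) 118.8 [36. 64. 31.] [-1075.27762653   -66.10692769]
shelf? [594. 146.] 930 (array([ 97.1, 867.4]), array([361.1,  32.7]), 28.3) 119.5 [68. 72. 74.] [-534.67605077  774.60633275]
shelf? [339. 127.] 242 (array([ 49.2, -12.3]), array([147.2,  60.8]), 73.2) 117.3 [44. 53. 53.] [-531.85754927 -106.39228022]
shelf? [353. 379.] 488 (array([947.3,  42.2]), array([340.2,   3.5]), 86.8) 120.3 [59. 60. 58.] [ 3.61615997e+02 -2.84398598e-01]
25.5333
```

View pics/s3.png

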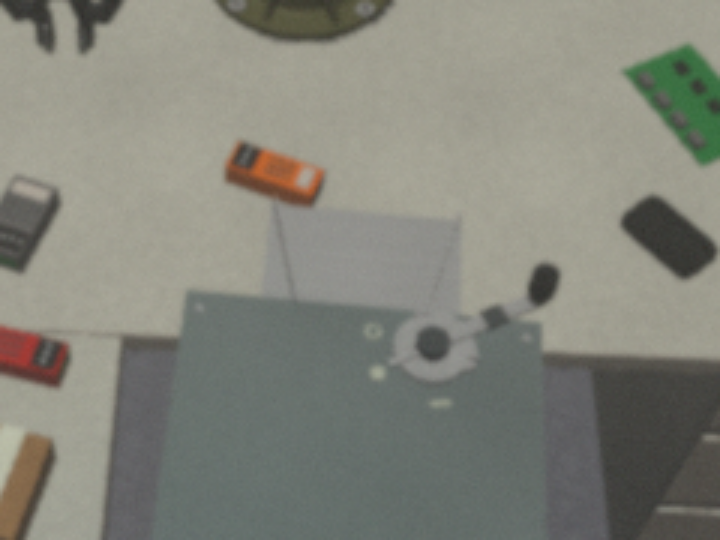

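The shelf is empty and the tail mark points at the dot. The push stopped on force right at the end, so I'll check the picture taken at that moment.

View pics/w3.png

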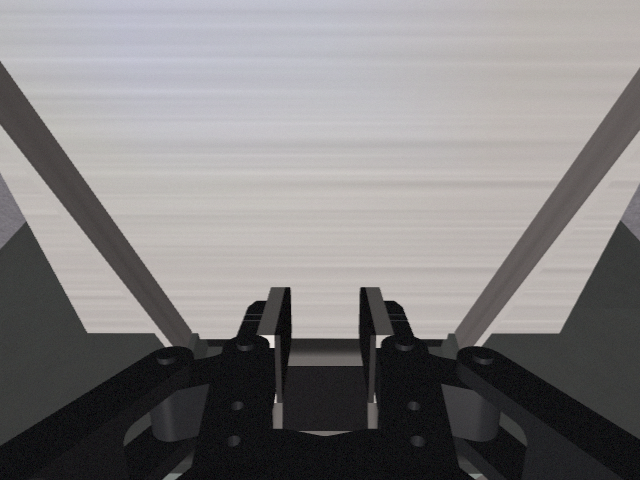

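```bash
python3 - <<'E'
from h import *
from rig import bot
pick(bot,(421.5,-304.2),-18.9,54); place(bot,54)
ok=False
for t,x,z in((.9,-270,190),(.7,-230,220)):
    o=down(np.pi/2+YAW,t,YAW)
    if bot.ik(cw(x,0,z),o) is not None:
        bot.servo_line(cw(-120,0,230),speed=200); bot.move_to(cw(x,0,z),o); ok=True; break
c,P=wristcloud(bot,"pics/w4.png"); print(ok,t)
for b in blobs(P,c,112,136,500): print(*b, RC.T@(b[2][0]-O))
print(bot.read_state()["clock"])
E
```

```text
grip 52.72687937864783 70.93070268630981
before lower 53.02758043632033
touch True [506.2  67.9 120.9]
True 0.7
[324. 284.] 8307 (array([535.9,  63.8]), array([165.9, 100. ]), -2.5) 127.2 [ 95.  97. 102.] [-50.34520957  -2.40205605]
[151. 323.] 756 (array([578.7, -90. ]), array([37.3,  6.4]), -88.2) 122.8 [80. 82. 82.] [   1.23716753 -153.48328709]
[244. 324.] 1097 (array([583.6, -11.5]), array([41.3,  6.6]), 81.7) 124.0 [75. 77. 75.] [  1.61026631 -74.83139076]
[404. 324.] 1153 (array([591.9, 136. ]), array([43.2,  5.4]), 88.9) 123.9 [76. 78. 77.] [ 1.40580941 72.90180862]
[497. 323.] 703 (array([596.1, 214.1]), array([36.1,  4.5]), 85.2) 122.6 [75. 76. 75.] [  1.10309454 151.11407341]
33.8917
```

View pics/w4.png

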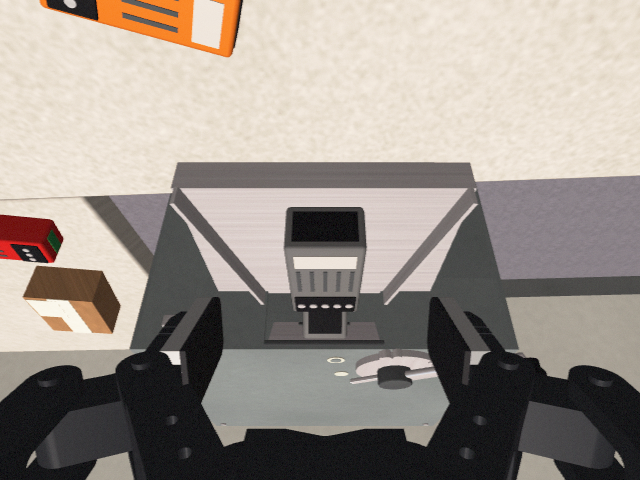

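In the opening, around pixel (325,322), there is a darker patch about the slim module's width. I'll check depth there before pushing.

```bash
python3 - <<'E'
from h import *
from rig import bot
c,P=wristcloud(bot); im=c["image"]
Q=P.copy(); Q[...,:2]=(P[...,:2]-O)@RC
for u in (280,310,325,340,365):
    print(u,[(v,*Q[v,u].round().astype(int) if np.isfinite(Q[v,u,0]) else (0,)) for v in range(290,350,5)])
cv2.imwrite("pics/w4c.png",cv2.resize(im[270:360,230:420],None,fx=4,fy=4))
E
```

```text
File "<stdin>", line 6
    print(u,[(v,*Q[v,u].round().astype(int) if np.isfinite(Q[v,u,0]) else (0,)) for v in range(290,350,5)])
                                            ^^
SyntaxError: invalid syntax
```

```bash
python3 - <<'E'
from h import *
from rig import bot
c,P=wristcloud(bot); im=c["image"]
Q=P.copy(); Q[...,:2]=(P[...,:2]-O)@RC; Q=np.nan_to_num(Q).round().astype(int)
for u in (280,310,325,340,365):
    print(u,[(v,*Q[v,u].tolist()) for v in range(295,350,5)])
cv2.imwrite("pics/w4c.png",cv2.resize(im[270:360,230:420],None,fx=4,fy=4))
E
```

```text
280 [(295, 357, -83, -77), (300, 358, -83, -67), (305, 356, -82, -56), (310, 358, -82, -47), (315, 358, -81, -38), (320, 359, -81, -28), (325, 30, -44, 114), (330, 23, -43, 122), (335, 15, -42, 130), (340, 4, -40, 139), (345, 1, -39, 144)]
310 [(295, -63, -12, 127), (300, -56, -12, 128), (305, -51, -12, 130), (310, -38, -12, 129), (315, -9, -13, 120), (320, -5, -13, 123), (325, -3, -13, 127), (330, 1, -14, 130), (335, 6, -14, 133), (340, 2, -13, 139), (345, 1, -13, 144)]
325 [(295, -63, 0, 127), (300, -57, 0, 129), (305, -49, 0, 129), (310, -39, 0, 129), (315, -10, 0, 121), (320, -5, 0, 124), (325, -4, 0, 128), (330, 1, 0, 130), (335, 5, 0, 134), (340, 2, 0, 139), (345, 3, 0, 143)]
340 [(295, -63, 11, 127), (300, -57, 12, 128), (305, -51, 12, 130), (310, -39, 12, 129), (315, -10, 13, 121), (320, -5, 13, 123), (325, -3, 13, 127), (330, 1, 13, 131), (335, 5, 13, 133), (340, 3, 13, 139), (345, 2, 13, 144)]
365 [(295, 359, 75, -78), (300, 356, 74, -66), (305, 358, 74, -57), (310, 355, 73, -46), (315, 359, 73, -38), (320, 357, 72, -27), (325, 30, 39, 114), (330, 20, 38, 123), (335, 14, 37, 130), (340, 2, 35, 139), (345, 2, 35, 144)]
```

View pics/w4c.png

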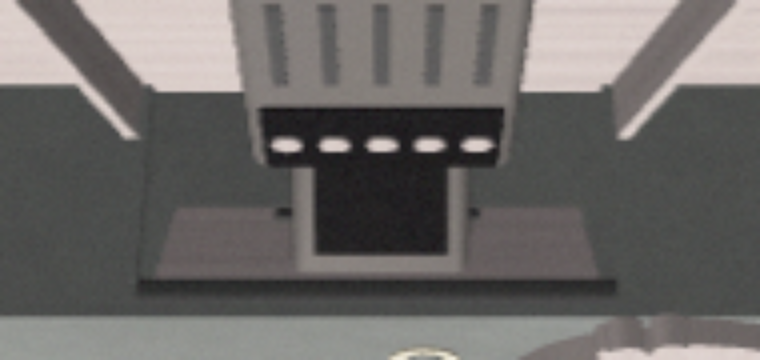

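The slim module is nose-down at about 45°, its rear top edge at (5,134) wedged under the lintel, so the force limit stopped my push a few mm short. I'll shift the wide module back along the shelf, then push the slim one's rear face the rest of the way.

```bash
cat >> h.py <<'E'
def look(bot,name):
    o=down(np.pi/2+YAW,.7,YAW); bot.move_gripper(60); bot.move_to(cw(-230,0,220),o)
    c,P=wristcloud(bot,name); Q=P.copy(); Q[...,:2]=(P[...,:2]-O)@RC
    m=(Q[...,2]>97)&(Q[...,2]<136)&(abs(Q[...,1])<45)&(Q[...,0]>-160)&(Q[...,0]<60)
    print("central x range",np.percentile(Q[m][:,0],[1,25,50,75,99]).round() if m.sum()>50 else None)
E
python3 - <<'E'
from h import *
from rig import bot
o=down(np.pi/2+YAW)
bot.move_to(cw(-80,0,200),o); bot.move_gripper(80); bot.servo_line(cw(-80,0,122),speed=100)
bot.move_gripper(42,60); bot.servo_line(cw(-80,0,126),speed=60); bot.servo_line(cw(-114,0,126),speed=100)
bot.servo_line(cw(-114,0,119),speed=40,until_force=6); bot.move_gripper(74); bot.servo_line(cw(-114,0,200),speed=150)
bot.move_gripper(15); o=down(np.pi/2+YAW,.4,YAW)
bot.move_to(cw(-54,0,200),o); bot.servo_line(cw(-54,0,132),speed=100,until_force=8)
for x in (-40,-32,-26,-20,-14):
    hit=bot.servo_line(cw(x,0,132),speed=25,until_force=35); s=bot.read_state()
    print(x,hit,(RC.T@(s["ee_pos"][:2]-O)).round(1),(RC.T@s["ft_force"][:2]).round(1),s["ft_force"][2].round(1))
    if hit: break
bot.dwell(.3); p=RC.T@(bot.read_state()["ee_pos"][:2]-O)
bot.servo_line(cw(-50,0,140),speed=100); bot.servo_line(cw(-54,0,230),speed=150)
look(bot,"pics/w5.png"); print(bot.read_state()["clock"])
E
```

```text
-40 False [-40.1  -0. ] [0.3 0.2] -1.0
-32 False [-32.  -0.] [-0.6  0.1] -0.6
-26 False [-25.9  -0. ] [ 0.2 -0.3] -0.3
-20 False [-19.9  -0. ] [0.3 0.6] -0.2
-14 False [-13.9  -0. ] [-0.  -0.8] -0.1
central x range [-159. -134.  -98.   -2.   34.]
45.4917
```

View pics/w5.png

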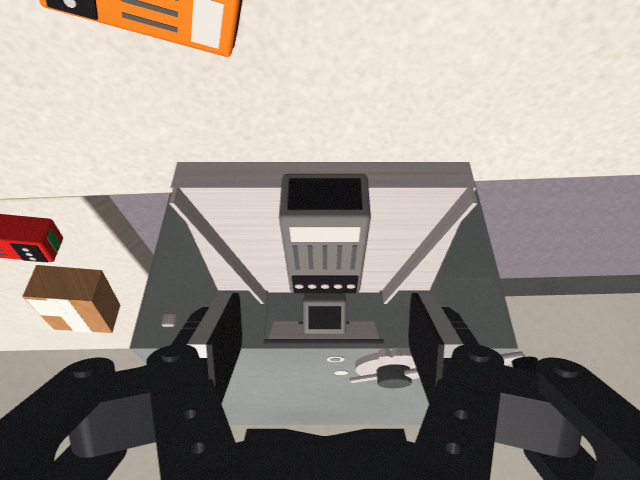

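The slim module is still there and I felt no contact. Measuring its rear face profile.

```bash
python3 - <<'E'
from h import *
from rig import bot
c,P=wristcloud(bot); im=c["image"]
Q=P.copy(); Q[...,:2]=(P[...,:2]-O)@RC; Q=np.nan_to_num(Q).round().astype(int)
for u in (300,307,312,325,290):
    print(u,[(v,*Q[v,u].tolist()) for v in range(288,350,3)])
cv2.imwrite("pics/w5c.png",cv2.resize(im[270:360,230:420],None,fx=4,fy=4))
E
```

```text
300 [(288, -80, -18, 130), (291, -72, -19, 129), (294, 357, -46, -77), (297, 356, -45, -71), (300, 357, -45, -65), (303, 358, -45, -60), (306, 358, -45, -54), (309, 357, -45, -47), (312, 355, -44, -40), (315, 358, -44, -36), (318, 357, -44, -30), (321, 33, -24, 109), (324, 31, -24, 113), (327, 26, -24, 118), (330, 22, -23, 123), (333, 18, -23, 127), (336, 12, -23, 133), (339, 2, -22, 139), (342, 1, -22, 142), (345, 0, -22, 145), (348, 2, -22, 147)]
307 [(288, -78, -13, 129), (291, -72, -13, 129), (294, 0, -17, 96), (297, -5, -16, 102), (300, -9, -16, 107), (303, -8, -16, 109), (306, -6, -16, 111), (309, -5, -16, 113), (312, -1, -16, 115), (315, 2, -16, 116), (318, 2, -16, 119), (321, 3, -16, 122), (324, 8, -16, 123), (327, 8, -16, 125), (330, 11, -16, 127), (333, 14, -16, 129), (336, 11, -16, 133), (339, 3, -16, 139), (342, 1, -16, 142), (345, 1, -16, 145), (348, 0, -15, 148)]
312 [(288, -80, -9, 130), (291, -73, -10, 129), (294, 2, -12, 95), (297, -6, -12, 102), (300, -8, -12, 106), (303, -7, -12, 109), (306, -6, -12, 111), (309, -5, -12, 113), (312, -3, -12, 116), (315, 0, -12, 117
[... 367 characters left out ...]
-4, 0, 113), (312, -3, 0, 115), (315, 0, 0, 117), (318, 1, 0, 120), (321, 4, 0, 121), (324, 4, 0, 124), (327, 7, 0, 126), (330, 12, 0, 127), (333, 14, 0, 129), (336, 12, 0, 132), (339, 3, 0, 139), (342, 0, 0, 142), (345, 1, 0, 145), (348, 2, 0, 147)]
290 [(288, -72, -26, 126), (291, 4, -33, 91), (294, 358, -64, -78), (297, 358, -64, -72), (300, 359, -64, -66), (303, 355, -63, -58), (306, 357, -63, -53), (309, 356, -63, -47), (312, 357, -63, -41), (315, 357, -62, -35), (318, 359, -62, -31), (321, 38, -35, 107), (324, 32, -34, 113), (327, 27, -33, 118), (330, 22, -33, 123), (333, 16, -32, 128), (336, 12, -32, 133), (339, 1, -31, 139), (342, 2, -31, 142), (345, 1, -30, 145), (348, 0, -30, 148)]
```

View pics/w5c.png

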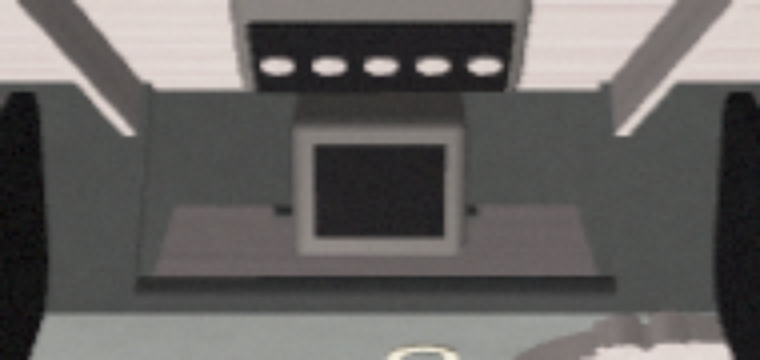

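The push did move it: the rear bottom edge went from x≈-20 to -9. It just needs to go further, so I'll push with more tilt and the tips reaching into the opening, then slightly down.

```bash
cat >> h.py <<'E'
def deep(bot,x0,z=122,zend=116,end=-8,lim=30):
    o=down(np.pi/2+YAW,.55,YAW); bot.move_gripper(15)
    bot.move_to(cw(x0,0,200),o); bot.servo_line(cw(x0,0,z),speed=100,until_force=8)
    for x in np.append(np.arange(x0+8,end,8),end):
        hit=bot.servo_line(cw(x,0,z),speed=30,until_force=lim); s=bot.read_state()
        print(round(x),hit,(RC.T@(s["ee_pos"][:2]-O)).round(1),(RC.T@s["ft_force"][:2]).round(1),s["ft_force"][2].round(1))
        if hit: break
    if not hit: print("down",bot.servo_line(cw(end,0,zend),speed=30,until_force=lim))
    bot.dwell(.3); p=RC.T@(bot.read_state()["ee_pos"][:2]-O)
    bot.servo_line(cw(p[0]-42,0,135),speed=100); bot.servo_line(cw(p[0]-42,0,230),speed=150)
E
python3 - <<'E'
from h import *
from rig import bot
deep(bot,-42)
look(bot,"pics/w6.png"); print(bot.read_state()["clock"])
E
```

```text
-34 False [-33.9  -0. ] [-0.6 -0.2] 0.5
-26 False [-25.9  -0. ] [ 0.2 -1. ] -0.0
-18 False [-17.9  -0. ] [-0.1  1.2] 0.7
-10 False [-10.  -0.] [-1.7 -0.9] -0.5
-8 False [-8. -0.] [-2.1 -0. ] 0.6
down False
central x range [-159. -130.  -90.    3.    5.]
53.0167
```

View pics/w6.png

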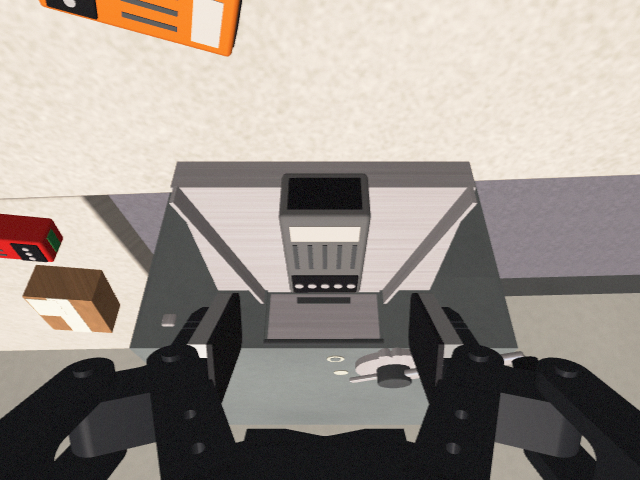

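The slim module has dropped in and the flap at (324,318) is shut. Now one continuous deep push on the wide module.

```bash
python3 - <<'E'
from h import *
from rig import bot
deep(bot,-202,z=120,zend=116)
look(bot,"pics/w7.png"); print(bot.read_state()["clock"])
E
```

```text
-194 False [-193.9   -0. ] [ 0.1 -1.1] -0.7
-186 False [-186.   -0.] [-0.6 -0.7] -0.5
-178 False [-177.9   -0. ] [-0.5 -0.9] 1.1
-170 False [-169.9   -0. ] [-0.1  0.1] 0.5
-162 False [-161.9   -0. ] [0.  0.2] -0.1
-154 False [-153.9   -0. ] [-0.8 -0.7] -0.9
-146 False [-145.9   -0. ] [-0.3 -0.8] 0.3
-138 False [-137.9   -0. ] [-0.5 -0.5] -0.7
-130 False [-129.9   -0. ] [-0.3  0.6] -0.2
-122 False [-121.9   -0. ] [0.6 0.2] -0.5
-114 False [-113.9   -0. ] [-0.6 -0.1] -0.5
-106 False [-106.   -0.] [ 0.2 -0.2] -0.4
-98 False [-97.9   0. ] [-0.1  0. ] -0.3
-90 False [-89.9   0. ] [ 0.1 -0.3] 0.0
-82 False [-81.8   0. ] [0.1 0.1] -0.2
-74 False [-73.8  -0. ] [-0.3 -0.4] 0.2
-66 False [-65.8  -0. ] [ 0.  -0.8] -0.5
-58 False [-57.9  -0. ] [-0.3 -0.2] -0.4
-50 False [-49.9  -0. ] [-0.6  0.1] -1.0
-42 False [-42.3  -0.1] [-1.9 -0.4] -4.7
-34 False [-37.5  -0.4] [-16.1  -0.1] -14.5
-26 False [-32.8  -0.7] [-29.3   1.8] -25.9
-18 False [-27.4  -0.8] [-44.3   2.6] -27.0
-10 True [-25.2  -0.8] [-9.7 -0.8] 12.8
central x range [-14.  -9.  -3.   6.  37.]
67.5833
```

View pics/w7.png

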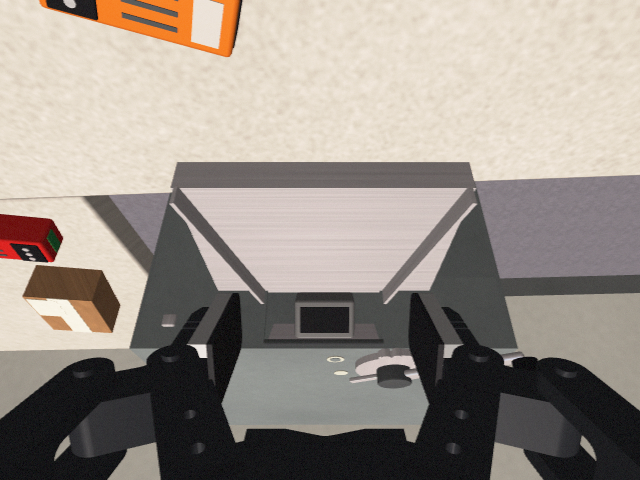

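The wide module is now in the same 45° stage at (325,318). Repeating the second push, which worked last time.

```bash
python3 - <<'E'
from h import *
from rig import bot
deep(bot,-48,z=126,zend=119,end=-7)
look(bot,"pics/w8.png"); print(bot.read_state()["clock"])
E
```

```text
-40 False [-39.9  -0. ] [ 0.1 -0.2] 0.3
-32 False [-31.9  -0. ] [0.7 0.4] 0.3
-24 False [-23.9  -0. ] [-0.6 -0.2] 0.8
-16 False [-15.8  -0. ] [-0.3 -1.1] -0.0
-8 False [-8.  0.] [-1.9  0.2] 0.0
-7 False [-7.1  0. ] [-1.3  0.2] 0.0
down False
central x range [1. 3. 3. 4. 5.]
75.4333
```

View pics/w8.png

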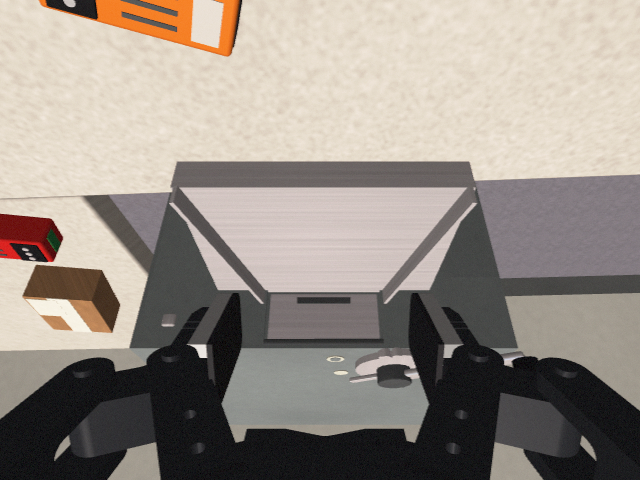

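Both are inside and the flap is shut. Before locking, I'll check the desk area the arm covered at the start, then throw the lever back.

```bash
python3 - <<'E'
from h import *
from rig import bot
c=bot.read_camera("top"); P=cloud(c)
bl=[b for b in blobs(P,c,15,60,80)]
for b in bl: print(*b)
grey=[b for b in bl if 85<b[2][1][0]<125 and 30<b[2][1][1]<65 and np.ptp(b[4])<15 and b[4].mean()>80]
print("grey modules left",grey)
if not grey:
    lever(bot,1.2,-0.02); bot.servo_line(knob(-.02,300)[0],speed=150)
    bot.move_to([300,350,320],down(np.radians(90)))
    c=bot.read_camera("top"); P=cloud(c)
    for b in blobs(P,c,158,215,100): print("lev",*b)
    cv2.imwrite("pics/t9.png",c["image"])
print(bot.read_state()["clock"])
E
```

```text
[516. 182.] 3369 (array([ 765.4, -716.5]), array([419.9, 130.4]), -84.4) 18.5 [58. 55. 53.]
[378. 191.] 991 (array([ 737.4, -284.9]), array([124.8,  81. ]), -13.3) 45.9 [125. 148. 161.]
[379. 240.] 494 (array([ 580.3, -284.6]), array([107.7,  41.5]), 76.7) 34.9 [ 72.  74. 146.]
[467. 257.] 1259 (array([ 529.2, -551.6]), array([150.8,  76.1]), -10.8) 39.5 [60. 92. 93.]
[148. 302.] 669 (array([399. , 410.5]), array([105. ,  60.3]), 41.3) 30.5 [33. 33. 34.]
[432. 307.] 630 (array([ 377.7, -440.4]), array([102. ,  53.9]), -76.4) 37.6 [135.  98.  84.]
[294. 321.] 490 (array([338.3, -24.4]), array([107.6,  39.9]), 68.9) 35.3 [ 80. 112. 166.]
[ 34. 393.] 8452 (array([151.1, 751.2]), array([359.2, 239.1]), 26.9) 22.2 [44. 44. 43.]
[298. 410.] 419 (array([ 86.4, -36.4]), array([144. ,  55.1]), 74.4) 20.6 [59. 76. 78.]
grey modules left []
width 30.881357000130503
f [ 0.  -0.3 -0.5]
lev [240. 234.] 373 (array([581.7, 122.1]), array([159.4,  31.1]), 5.5) 166.4 [101.  96.  94.]
84.9
```

View pics/t9.png

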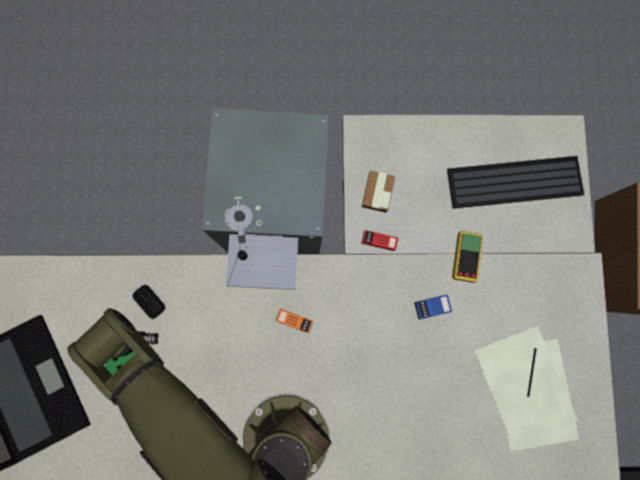

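The lever is back at its starting position (knob at 243,256, tail on the bar), no grey modules remain, and the bystanders haven't moved.

```bash
python3 -c "
from rig import bot
print(bot.finish_job())"
```

```text
the job is handed in; nothing more can be done
None
```

I handed in the job at about 85 s: both modules that were present (one slim, one wide) are inside the console, the flap is shut, and the lever is back in the locked notch and released. The multimeter, mouse, carton and look-alikes were left alone; each module needed extra pushes after wedging under the lintel, and no verdict came back at hand-in.

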